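# Hold a polished coupon in the light path of the haze meter

### The arm

A 7-joint arm with a two-finger parallel gripper is mounted at the origin on the work surface. World frame = base frame: x ahead of the robot, y to its left, z up, the work surface at z = 0. Lengths are in mm, angles in rad, forces in N, time in s.
With the tool pointing down it reaches from about 350 to 775 mm from the base axis. Payload 3.1 kg.
Tool frame: the origin (TCP) lies on the centre line of the jaws, within the pads' length; the fingertips stand 22 mm ahead of it and the grasp point (between the pads) lies 3 mm ahead of it; z points along the fingers, y is the line along which they close (so a half turn about z gives the same grasp; the last joint's range is limited). The gripper opens to 85 mm and grips with 20 to 120 N. Pads are 22 mm wide; open, the fingers measure 114 mm over their backs; the gripper's body (76 mm by 85 mm) begins 54 mm behind the grasp point. The pads swing forward as they close: fully open they stand 13 mm farther back than shut.
Start: joints at [-1.143, 0.311, 0.014, 1.512, -0.004, 1.319, -0.027], TCP at [248.966, 490.441, 253.304] pointing down, gripper open.
Joint ranges: [-2.7, 2.7], [-0.3, 1.91], [-1.27, 1.3], [0.12, 2.57], [-1.44, 4.58], [0.2, 2.03], [-3.05, 3.05]. Speed limits (rad/s): [2.79, 2.79, 3.14, 3.14, 3.14, 3.14, 3.14].

### API

Orientations are given as [roll, pitch, yaw] about the fixed x, y, z axes, in that order (R = Rz(yaw) Ry(pitch) Rx(roll)).
In Python, from bench import bot gives the robot as it stands.
- The arm moves only by the shell command python3 -m handwheel 'ROWS' [OPENING] [FORCE]. ROWS is JSON, a list of rows, each a list of 2 entries, a list of its own where there are three numbers: the shift along the tool's x, y, z in units of 40 mm (1.0 is 40 mm), then the turn, a rotation vector about the tool's x, y, z in units of 6 degrees (1.0 is 6 degrees). A call has 1 to 10 rows; each row is the pose to reach, as a shift and turn from the pose commanded when the call began, along the tool's axes at that moment; what a row does not reach only later rows make up. A row lasts 1/12 s, in which the tool goes at most 41.7 mm and 7.16 degrees, less where a joint would pass 70% of its speed; a pose out of reach is approached as far as the arm can. A call with a gripper value outside its range is refused whole. OPENING is the gripper's target within -1 to 1 (shut at 1, half-way at 0, fully open at -1), set as the call begins (- or left out, the last holds). The fingers move at their own pace and stop on an object; FORCE is the grip in N (left out, the last holds). Time passes only in rows, so rows that repeat a pose let the fingers close. It gives the time, the measured TCP pose, the force, the opening and the grip force at its end, in the units of the state.
- bot.get_obs(): the state, without advancing time (a new reading comes with each control period).
- bot.get_image(name): name is "side" or "top"; returns the picture (420x560x3 uint8, red, green, blue); there is no depth.
- bot.get_calibration(name): a dict with "camera_matrix" (3x3 intrinsics, pixels), "rvec" (rotation vector, rad) and "tvec" (3), from world to camera coordinates, as OpenCV has them. Camera axes: x right, y down, z forward; pixel columns grow to the right and rows downward; lengths in mm; the calibration is good to about 2 mm. A picture is of the moment at which its call begins. get_calibration takes no time and is no camera call.
- bot.hand_in(): hands the job in; it is judged then, once.
Trained networks look in the newest picture that a camera, given by its name, has taken for a name from the list of things; names that differ only in an ending like _2 or _b are one class to them, and where a whole thing is asked for, a point or a joint stands for the part that bears it (a point fixed in the world has none). Each returns a list of dicts, best first, with "score" (0 to 1); they miss things now and then, are a little off and sometimes report something else, mostly with a low value. They report only what shows in the picture. A call takes as long as a camera call. They do not tell look-alikes from the thing itself.
- bot.cut_out(camera, target): "pixels" (420x560 bool, what is visible of it) and "rect" ([left, top, right, bottom] in pixels, round what is visible of it).
The state is a dict: "clock": time; "qpos": joint angles; "qd": joint speeds; "joint_efforts": joint torques, N m; "eef_pos": TCP position; "eef_rot": TCP orientation; "ft_force": force on the tool from outside, world axes, zero at the start; "ft_torque": the same for the moment, N m; "grip_width": finger opening in mm; "gripper_force": force on a finger pad.
Only numpy, scipy, OpenCV 4.12 (cv2) and the standard library are available. Lean on these libraries where they do the work, as an engineer would, in place of code of your own. Each camera call takes 0.05 s, during which the arm holds its last target. There are 200 camera calls.

### The job

A clear test coupon, polished with the discs being packed here, is waiting in the plate rack to be checked in the haze meter. Lift it out gripping it only by its frosted narrow side edges, never by the polished broad faces, hold it upright in the meter's open compartment with its middle on the light path, and press it flat and gently against the spring collar of the sensor port until you feel the collar come home against its stop. The measurement runs while you hold it, so finish there, still holding the coupon with the collar pushed home; leave the other two plates standing in the rack and the discs and carton where they are.

Things in the scene. Friction and masses are not known exactly. Their poses are not given: they have to be found in the camera images.
- coupon: Clear bare test coupon, no frame or knob: plate 50 mm wide (its x), 12 thick (y), 70 tall (z), about 55 g. Origin: middle of its bottom edge. The whitish frosted narrow edges all round may be touched; the broad faces (50 x 70, facing +y and -y) are polished: no fingers there. Stands upright in one of the rack's three slots, its x along the slot (the rack's x).
- polished: The clear polished middle of the coupon, fixed in it: 44 mm wide, 64 mm tall, through the whole 12 mm thickness; same origin and axes as coupon. Fingers must not touch it.
- coupon_center (a point): The centre of the coupon, 35 mm above its bottom edge, half way through its thickness; same axes as coupon.
- rack: Aluminium plate rack, fixed. Base 70 mm (its x) by 150 (y), 8 thick; plates stand on its top. Three slots along x at y = -45, 0, +45 mm, each a 14 mm gap between ribs 36 mm long (x), 5 thick, reaching 28 mm above the table: a 50 mm plate sticks out 7 mm past the ribs at either end, and nothing stands beyond its ends. Origin: middle of its underside, on the table.
- standard: Bystander: haze standard in an aluminium frame with a small window, 50 mm wide, 12 mm thick, 70 mm tall, with a small tab on top up to 82 mm; stands in another slot of the rack. Origin: middle of its bottom.
- zero_plate: Bystander: opaque black zero plate, 50 mm wide, 12 mm thick, only 50 mm tall, with a small steel knob on top up to 60 mm; stands in the remaining slot. Origin: middle of its bottom.
- meter: Haze meter, fixed. White base 150 mm (its x) by 320 (y), 35 high. Lamp housing at y = 85 to 160, its nozzle (38 across) out to y = 70; sensor housing with display at y = -160 to -65; both 145 high, as deep as the base. Compartment between them open above, in front and behind. Light path: along y at x = 0, 105 mm above the table. Origin: middle of its underside, on the table.
- port (a point): On the light path, centre of the spring collar's flat end when nothing presses it (fixed in the meter, does not move with the collar): meter x = 0, y = -35 mm, 105 above the table; axes as meter. Collar: 34 mm outside, 22 inside, sliding in a fixed sleeve 42 across that ends at y = -50. The coupon is pressed towards -y.
- collar (a joint): Travel of the spring collar: 0 = out, 0.006 m = pushed home (towards the meter's -y) against its rigid stop. It takes 1.5 N to start it and 4.5 N at the end of the travel; beyond that the force rises steeply. It springs back when released.
- disc_stack: Bystander: loose stack of sanding discs, 150 mm across, 16 mm high, beyond the work. Origin: middle of its underside.
- carton: Bystander: small open white carton 110 x 130 mm, 45 mm high, beyond the work. Origin: middle of its underside.
Things that resemble listed ones, but are neither listed nor needed, are in the scene too. What is shaped like the coupon but pink is not meant.

How it is judged:
By the outcome, as a careful person would: the job done as asked, in the order asked, and still so for the second after the job is handed in, while the arm keeps its last pose, push and grip.
It also fails if it takes over 50 s, if anything falls off the work surface, if the arm or the gripper's body presses on something with over 40 N, if the wrist force passes 120 N, or if a joint passes its speed limit or range.

## Working session

There is one attempt and no reset: what is moved stays moved. The work goes in short steps, Python scripts to look and compute and a shell command to move; the robot and the scene stay as the last step left them, time stands still between calls to the robot, and variables do not carry over. Pictures are saved under pics/ and viewed, at most 10 in all, crops included, and the job is handed in when it is done.

```bash
mkdir -p pics; cat > h.py <<'E'
import numpy as np,cv2
from bench import bot
def cal(n):
    c=bot.get_calibration(n);return np.array(c["camera_matrix"],float),np.array(c["rvec"],float),np.array(c["tvec"],float)
def proj(n,P):
    K,r,t=cal(n);return cv2.projectPoints(np.array(P,float).reshape(-1,1,3),r,t,K,None)[0].reshape(-1,2)
def onz(n,uv,z):
    K,r,t=cal(n);R=cv2.Rodrigues(r)[0];C=-R.T@t.ravel()
    uv=np.array(uv,float).reshape(-1,2);d=(R.T@np.linalg.inv(K)@np.c_[uv,np.ones(len(uv))].T).T
    return C+d*((z-C[2])/d[:,2])[:,None]
E
python3 - <<'E'
from h import *
o=bot.get_obs();print(o["clock"],o["eef_pos"],o["eef_rot"],o["ft_force"])
for n in("top","side"):
    im=bot.get_image(n);cv2.imwrite(f"pics/{n}0.png",cv2.resize(im[:,:,::-1],(800,600),interpolation=cv2.INTER_CUBIC))
    K,r,t=cal(n);print(n,K[0,0],-cv2.Rodrigues(r)[0].T@t.ravel())
    for k in("coupon","rack","standard","zero_plate","meter","collar"):
        print(n,k,[(round(d["score"],2),d["rect"]) for d in bot.cut_out(n,k)[:3]])
E
```

```text
0.0 [248.6671017  489.82420827 252.22207425] [-3.13923654e+00  6.56119103e-05  2.67184960e+00] [ 0.3100242  -0.18892745  0.62194882]
top 383.20325407411445 [542.45002435  38.93999256 950.54845278]
top coupon [(0.79, [161.6, 303.4, 191.6, 315.3]), (0.72, [170.8, 248.5, 188.3, 270.4]), (0.56, [128.2, 246.6, 153.0, 272.5])]
top rack [(0.77, [170.0, 227.6, 236.5, 273.9]), (0.25, [172.4, 247.9, 190.7, 268.0]), (0.18, [426.8, 224.2, 437.9, 244.4])]
top standard [(0.5, [192.6, 241.7, 209.3, 267.5])]
top zero_plate [(0.67, [212.6, 238.7, 226.8, 256.6])]
top meter [(0.61, [331.2, 172.3, 498.3, 285.3])]
top collar [(0.65, [424.2, 225.3, 438.7, 243.7])]
side 481.1026444705471 [404.00134812 629.14233941 795.03519099]
side coupon [(0.95, [247.5, 396.2, 281.7, 420.0]), (0.86, [267.3, 340.1, 295.9, 371.4]), (0.8, [336.1, 362.6, 354.6, 410.6])]
side rack [(0.76, [262.1, 304.1, 303.4, 386.4])]
side standard [(0.98, [266.9, 316.4, 297.7, 341.0])]
side zero_plate []
side meter [(0.7, [263.7, 82.7, 392.7, 221.8])]
side collar [(0.69, [328.6, 119.1, 344.2, 134.6]), (0.45, [100.7, 255.6, 189.1, 343.8])]
```

View pics/top0.png

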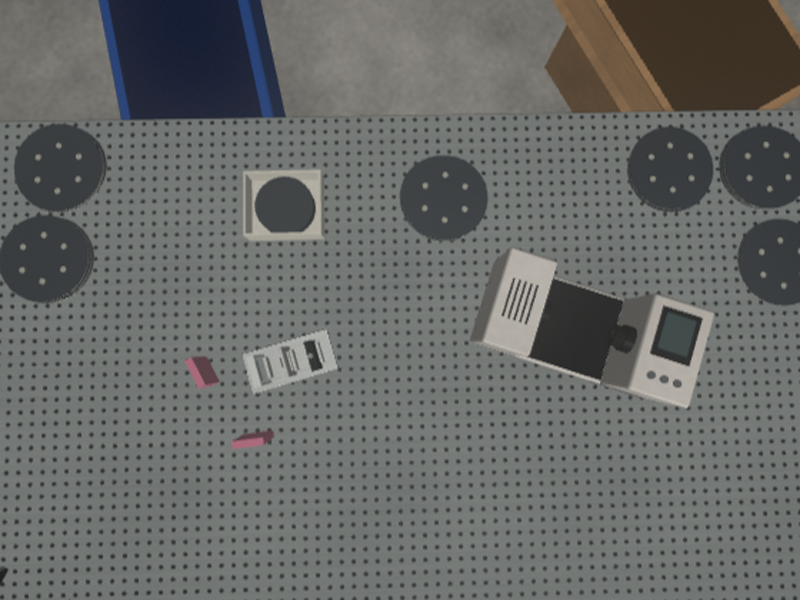

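View pics/side0.png

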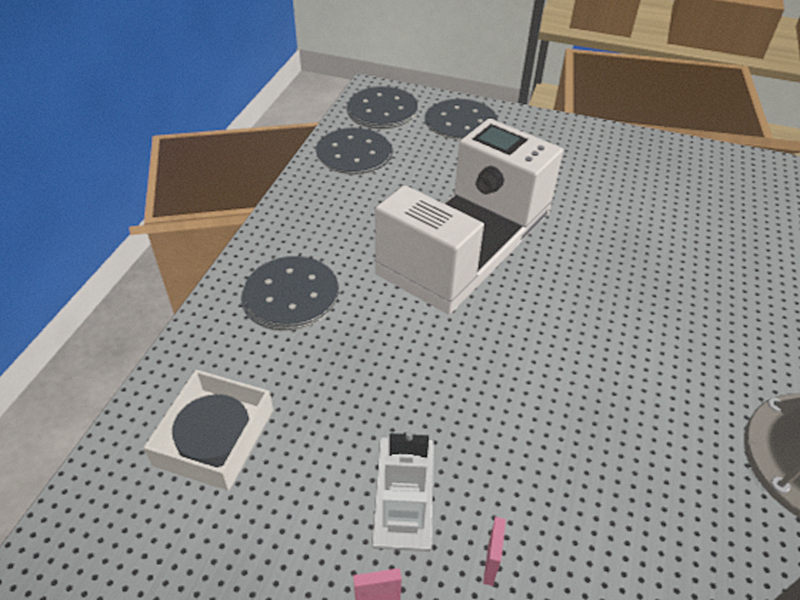

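The clear coupon candidates at top-800 px are (262,368), the clear plate in the rack's left slot, and pink plates at (202,372) and (252,440). Only the rack one is clear; the framed standard is at (290,360) and the black zero plate at (313,354). I'll fit poses from the silhouettes and check them in a crop.

```bash
cat >> h.py <<'E'
from scipy.optimize import minimize
def box(x0,x1,y0,y1,z0,z1): return np.array([[x,y,z] for x in(x0,x1) for y in(y0,y1) for z in(z0,z1)],float)
RACK=[box(-35,35,-75,75,0,8)]+[box(-18,18,s+o-2.5,s+o+2.5,8,28) for s in(-45,0,45) for o in(-9.5,9.5)]
METER=[box(-75,75,-160,160,0,35),box(-75,75,85,160,35,145),box(-75,75,-160,-65,35,145)]
def place(B,p):
    c,s=np.cos(p[2]),np.sin(p[2]);return B@np.array([[c,-s,0],[s,c,0],[0,0,1]]).T+[p[0],p[1],0]
def sil(n,boxes,p,S=8):
    m=np.zeros((420*S//2,560*S//2),np.uint8)
    for b in boxes:
        h=cv2.convexHull((proj(n,place(b,p))*S/2*16).astype(np.int32)); cv2.fillConvexPoly(m,h,1,shift=4)
    return cv2.resize(m.astype(np.float32),(560,420),interpolation=cv2.INTER_AREA)
def fit(boxes,masks,p0):
    def f(q):
        e=0
        for n,m in masks.items():
            s=sil(n,boxes,[q[0]*10,q[1]*10,q[2]*.1]);e+=np.abs(s-m).sum()/m.sum()
        return e
    r=minimize(f,[p0[0]/10,p0[1]/10,p0[2]*10],method="Nelder-Mead",options=dict(xatol=.01,fatol=1e-4,initial_simplex=np.array([p0[0]/10,p0[1]/10,p0[2]*10])+np.array([[0,0,0],[1.5,0,0],[0,1.5,0],[0,0,1.]])))
    return [r.x[0]*10,r.x[1]*10,r.x[2]*.1],r.fun
E
cat > m.py <<'E'
from h import *
ims={n:bot.get_image(n) for n in("top","side")}
M={k:{n:bot.cut_out(n,k)[0]["pixels"] for n in ims} for k in("rack","meter")}
# include plates in rack mask? fill rack by hull of top mask
pr=onz("top",np.array([[243,353],[326,331],[338,368],[254,392]])/1.42857,8);print(pr.round(1))
c=pr.mean(0);d=pr[0]-pr[1];R0=[c[0],c[1],np.arctan2(-d[0],d[1])]
pm=onz("top",np.array([[511,249],[557,263],[714,312],[690,407],[473,341]])/1.42857,145);print(pm.round(1))
c=(pm[0]+pm[2]+pm[3]+pm[4])/4;d=pm[0]-pm[2];M0=[c[0],c[1],np.arctan2(-d[0],d[1])]
hull=lambda m:cv2.fillConvexPoly(np.zeros(m.shape,np.uint8),cv2.convexHull(np.argwhere(m)[:,::-1].astype(np.int32)),1)
print(R0,fit(RACK[:1],{"top":hull(M["rack"]["top"]).astype(np.float32)},R0))
print(M0)
for v in(("top",),("side",),("top","side")): print(v,fit(METER,{n:M["meter"][n].astype(np.float32) for n in v},M0))
np.savez("m.npz",**{k+n:M[k][n] for k in M for n in ims},**ims)
E
python3 m.py
python3 - <<'E'
import numpy as np,cv2
z=np.load("m.npz")
a=cv2.resize(z["top"][218:280,165:245,::-1],(480,372),interpolation=cv2.INTER_CUBIC)
b=cv2.resize(z["side"][300:390,250:310,::-1],(248,372),interpolation=cv2.INTER_CUBIC)
cv2.imwrite("pics/crop1.png",np.hstack([a,b]))
E
```

```text
[[530.2 301.2   8. ]
 [564.7 159.5   8. ]
 [501.2 139.8   8. ]
 [463.9 282.5   8. ]]
[[ 677.6 -134.6  145. ]
 [ 655.2 -202.6  145. ]
 [ 577.2 -433.7  145. ]
 [ 438.8 -388.9  145. ]
 [ 542.1  -73.4  145. ]]
[np.float64(514.9907060845405), np.float64(220.74685499926665), np.float64(0.23840810182953834)] ([np.float64(515.8198752269504), np.float64(221.76213098258924), np.float64(0.2599804107563478)], np.float64(0.036340419203042984))
[np.float64(558.9226064599584), np.float64(-257.6490153944843), np.float64(-0.3238433523017411)]
('top',) ([np.float64(559.6409253822935), np.float64(-260.7958926021019), np.float64(-0.33545409346445876)], np.float64(0.030617574229836464))
('side',) ([np.float64(562.2245806435458), np.float64(-264.6678929617757), np.float64(-0.3260855979062757)], np.float64(0.05131123214960098))
('top', 'side') ([np.float64(559.8635773431793), np.float64(-259.43579312076156), np.float64(-0.33038007743576814)], np.float64(0.08820334076881409))
```

View pics/crop1.png

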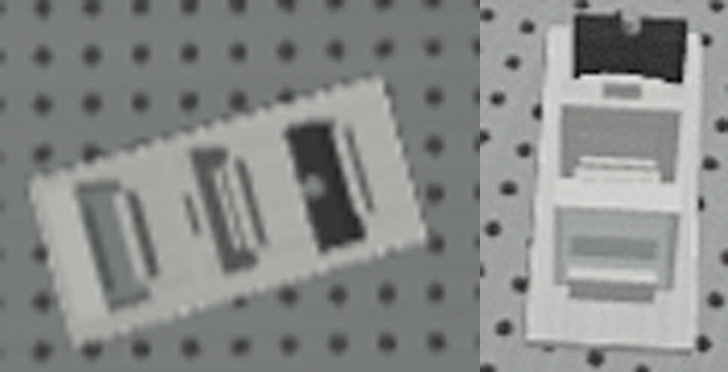

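The crop confirms it. The clear plate with frosted edges is in the left slot (crop 112,243; side panel 615,245). The standard is in the middle slot and the black zero plate in the right one.

```bash
cat >> h.py <<'E'
from scipy.spatial.transform import Rotation as Ro
def go(pos,yaw,from_=None):
    o=bot.get_obs();p=np.array(o["eef_pos"] if from_ is None else from_);R=Ro.from_euler("xyz",o["eef_rot"])
    T=Ro.from_euler("xyz",[np.pi,0,yaw])
    print("shift",((R.inv().apply(np.array(pos)-p))/40).round(3),"turn",(np.degrees((R.inv()*T).as_rotvec())/6).round(3))
E
python3 - <<'E'
from h import *
C=[box(-25,25,-6,6,8,78)]
ms={}
for n,t in(("top",(179,259)),("side",(281,355))):
    bot.get_image(n)
    for d in bot.cut_out(n,"coupon"):
        r=d["rect"]
        if abs((r[0]+r[2])/2-t[0])<6 and abs((r[1]+r[3])/2-t[1])<8: ms[n]=d["pixels"].astype(np.float32);print(n,r);break
    print(n,"pred",[sil(n,C,[504,265,.252]).nonzero()[i].min() for i in(1,0)],[sil(n,C,[504,265,.252]).nonzero()[i].max() for i in(1,0)])
for v in ms: print(v,fit(C,{v:ms[v]},[504,265,.252]))
print(fit(C,ms,[504,265,.252]))
a,b=[[x] for x in (0,0)]
P=[];pt=[]
for n in("top","side"):
    K,r,t=cal(n);P.append(K@np.c_[cv2.Rodrigues(r)[0],t.ravel()])
    bot.get_image(n);d=bot.cut_out(n,"collar")[0];pt.append(np.argwhere(d["pixels"])[:,::-1].mean(0))
X=cv2.triangulatePoints(P[0],P[1],pt[0],pt[1]).ravel();print("collar",pt,X[:3]/X[3])
for y in(-35,-50): print("port pred",[proj(n,place(np.array([[0,y,105.]]),[560,-260,-.33])) for n in("top","side")])
go([504,265,230],1.823)
E
```

```text
top [171.6, 246.0, 186.0, 271.3]
top pred [np.int64(172), np.int64(247)] [np.int64(190), np.int64(270)]
side [267.8, 342.0, 295.9, 370.5]
side pred [np.int64(267), np.int64(341)] [np.int64(298), np.int64(369)]
top ([np.float64(503.02800697149064), np.float64(265.5601373888833), np.float64(0.26944153489449535)], np.float64(0.2058054357767105))
side ([np.float64(504.64825453889785), np.float64(265.77790369327954), np.float64(0.3305638148335325)], np.float64(0.16199712455272675))
([np.float64(503.7352409250143), np.float64(265.50637549878695), np.float64(0.30804456490098675)], np.float64(0.3949702978134155))
collar [array([431.20945946, 234.5       ]), array([339.37569061, 127.91160221])] [ 547.68426532 -301.72421612  103.87020731]
port pred [array([[427.40107874, 233.60175865]]), array([[338.50108595, 129.54637389]])]
port pred [array([[433.87707522, 235.66082951]]), array([[341.90119888, 126.52229512]])]
shift [-8.237 -2.14   0.583] turn [ 1.000e-03 -0.000e+00  8.106e+00]
```

```bash
python3 -m handwheel '[[[-8.25,-2.15,0.6],[0,0,8.1]],[[-8.25,-2.15,0.6],[0,0,8.1]],[[-8.25,-2.15,0.6],[0,0,8.1]],[[-8.25,-2.15,0.6],[0,0,8.1]],[[-8.25,-2.15,0.6],[0,0,8.1]],[[-8.25,-2.15,0.6],[0,0,8.1]],[[-8.25,-2.15,0.6],[0,0,8.1]],[[-8.25,-2.15,0.6],[0,0,8.1]],[[-8.25,-2.15,0.6],[0,0,8.1]],[[-8.25,-2.15,0.6],[0,0,8.1]]]' -1 40
python3 -m handwheel '[[[0,0,0],[0,0,0]],[[0,0,0],[0,0,0]],[[0,0,0],[0,0,0]]]'
python3 - <<'E'
from h import *
go([504,265.3,50],1.826)
E
```

```text
clock: 2.23
eef_pos: [507.6, 259.1, 229.0]
eef_rot: [3.141, 0.004, 1.814]
ft_force: [0.6, -0.4, -0.0]
grip_width: 84.9
gripper_force: 0.0
clock: 2.48
eef_pos: [502.8, 266.7, 229.4]
eef_rot: [-3.141, -0.001, 1.828]
ft_force: [0.1, 0.1, 0.2]
grip_width: 85.5
gripper_force: 0.0
shift [-0.047  0.021  4.484] turn [-0.004 -0.014  0.016]
```

```bash
python3 -m handwheel '[[[-0.05,0.02,1],[0,0,0]],[[-0.05,0.02,2],[0,0,0]],[[-0.05,0.02,3],[0,0,0]],[[-0.05,0.02,3],[0,0,0]],[[-0.05,0.02,3],[0,0,0]]]'
python3 - <<'E'
from h import *
t=bot.get_image("top");s=bot.get_image("side")
a=cv2.resize(t[200:290,130:230,::-1],(400,360),interpolation=cv2.INTER_CUBIC)
b=cv2.resize(s[270:396,230:370,::-1],(400,360),interpolation=cv2.INTER_CUBIC)
cv2.imwrite("pics/c2.png",np.hstack([a,b]))
E
```

```text
clock: 2.9
eef_pos: [503.0, 263.3, 107.8]
eef_rot: [-3.136, 0.001, 1.826]
ft_force: [0.3, 0.3, 0.3]
grip_width: 85.3
gripper_force: 0.0
```

View pics/c2.png

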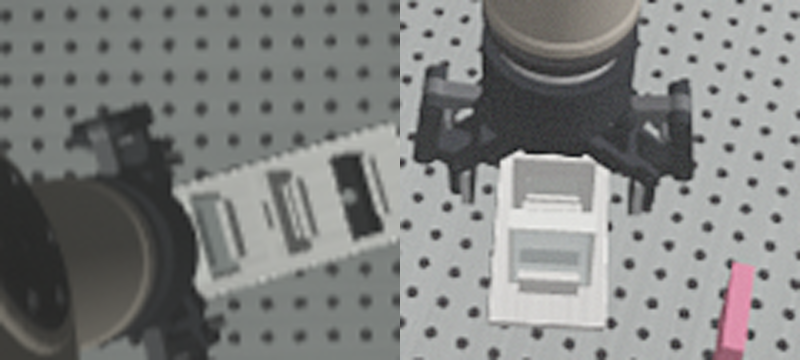

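Left and right tips sit at crop (465,195) and (640,205), evenly about the coupon at x=547. A projection check of the tips comes before going down.

```bash
python3 - <<'E'
from h import *
d=np.array([.968,.25,0]);p=np.array([503,263.3,98])
q=proj("side",[p+44*d,p-44*d]);print((q-[230,270])*[400/140,360/126]+[400,0])
go([504,265.3,50],1.826)
E
```

```text
[[476.77520769 192.29138979]
 [633.50748755 203.21747122]]
shift [ 0.039 -0.072  1.548] turn [ 0.043 -0.014 -0.008]
```

```bash
python3 -m handwheel '[[[0.03,-0.04,0.5],[0,0,0]],[[0.03,-0.04,1.0],[0,0,0]],[[0.03,-0.04,1.4],[0,0,0]],[[0.03,-0.04,1.45],[0,0,0]],[[0.03,-0.04,1.45],[0,0,0]],[[0.03,-0.04,1.45],[0,0,0]]]'
python3 -m handwheel '[[[0,0,0],[0,0,0]],[[0,0,0],[0,0,0]],[[0,0,0],[0,0,0]]]'
```

```text
clock: 3.5
eef_pos: [505.7, 264.5, 53.9]
eef_rot: [3.137, -0.001, 1.824]
ft_force: [1.0, -0.5, -0.1]
grip_width: 85.5
gripper_force: 0.0
clock: 3.75
eef_pos: [504.5, 263.8, 52.5]
eef_rot: [3.139, -0.001, 1.824]
ft_force: [0.5, -0.4, -0.1]
grip_width: 85.1
gripper_force: 0.0
```

```bash
python3 -m handwheel '[[[0,0,0],[0,0,0]],[[0,0,0],[0,0,0]],[[0,0,0],[0,0,0]],[[0,0,0],[0,0,0]],[[0,0,0],[0,0,0]],[[0,0,0],[0,0,0]],[[0,0,0],[0,0,0]],[[0,0,0],[0,0,0]],[[0,0,0],[0,0,0]],[[0,0,0],[0,0,0]]]' 1 40
python3 -m handwheel '[[[0,0,0],[0,0,0]],[[0,0,0],[0,0,0]],[[0,0,0],[0,0,0]],[[0,0,0],[0,0,0]],[[0,0,0],[0,0,0]]]'
```

```text
clock: 4.58
eef_pos: [504.0, 263.5, 51.5]
eef_rot: [3.141, -0.0, 1.824]
ft_force: [1.8, 0.0, 3.2]
grip_width: 49.7
gripper_force: 41.6
clock: 5.0
eef_pos: [504.0, 263.5, 51.6]
eef_rot: [3.141, -0.0, 1.824]
ft_force: [0.5, 0.3, 4.3]
grip_width: 49.5
gripper_force: 41.6
```

```bash
python3 -m handwheel '[[[0,0,-0.2],[0,0,0]],[[0,0,-0.5],[0,0,0]],[[0,0,-1],[0,0,0]],[[0,0,-1.7],[0,0,0]],[[0,0,-2.5],[0,0,0]],[[0,0,-3.3],[0,0,0]],[[0,0,-4.1],[0,0,0]],[[0,0,-4.7],[0,0,0]],[[0,0,-4.7],[0,0,0]],[[0,0,-4.7],[0,0,0]]]'
python3 - <<'E'
from h import *
print(bot.get_obs()["grip_width"])
m=[560.5,-260.3,-.33]
tgt=place(np.array([[0,8.,240]]),m)[0];print(tgt);go(tgt,np.pi/2-.33)
t=bot.get_image("top");s=bot.get_image("side")
a=cv2.resize(t[190:310,100:234,::-1],(400,360),interpolation=cv2.INTER_CUBIC)
b=cv2.resize(s[216:396,170:370,::-1],(400,360),interpolation=cv2.INTER_CUBIC)
cv2.imwrite("pics/c3.png",np.hstack([a,b]))
E
```

```text
clock: 5.83
eef_pos: [504.4, 263.6, 241.6]
eef_rot: [3.138, -0.001, 1.824]
ft_force: [-1.3, 0.5, -0.5]
grip_width: 49.4
gripper_force: 41.5
49.42365806177274
[ 563.09234423 -252.73166125  240.        ]
shift [-12.865  -1.808   0.018] turn [ 0.032 -0.021  5.564]
```

View pics/c3.png

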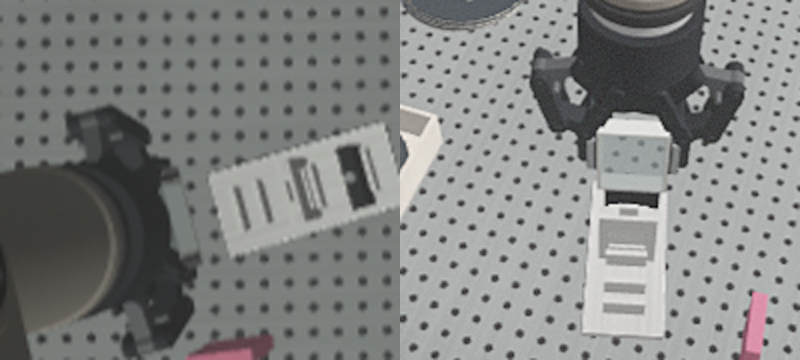

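The coupon hangs upright between the pads (side panel 633,150), and the other two plates still stand in the rack. Next, carry it to above the meter.

```bash
python3 -m handwheel '[[[-0.4,-0.06,0],[0,0,0.2]],[[-1.2,-0.17,0],[0,0,0.5]],[[-2.1,-0.3,0],[0,0,0.9]],[[-3,-0.42,0],[0,0,1.3]],[[-3.9,-0.55,0],[0,0,1.7]],[[-4.8,-0.67,0],[0,0,2.1]],[[-5.7,-0.8,0],[0,0,2.5]],[[-6.6,-0.93,0],[0,0,2.9]],[[-7.5,-1.05,0],[0,0,3.3]],[[-8.4,-1.18,0],[0,0,3.6]]]'
python3 -m handwheel '[[[0,0,0],[0,0,0]],[[0,0,0],[0,0,0]],[[0,0,0],[0,0,0]]]'
python3 - <<'E'
from h import *
go([563.1,-252.7,240],np.pi/2-.33)
E
```

```text
clock: 6.77
eef_pos: [540.3, -76.8, 238.0]
eef_rot: [-3.138, 0.001, 1.443]
ft_force: [0.6, -0.6, -0.8]
grip_width: 49.2
gripper_force: 41.5
clock: 7.02
eef_pos: [540.8, -74.3, 238.1]
eef_rot: [-3.139, -0.0, 1.445]
ft_force: [-0.1, 0.9, -0.9]
grip_width: 49.4
gripper_force: 41.5
shift [-4.354  1.113 -0.053] turn [-0.029  0.     1.946]
```

```bash
python3 -m handwheel '[[[-0.5,0.12,0],[0,0,0.3]],[[-1.3,0.33,0],[0,0,0.6]],[[-2.2,0.55,-0.02],[0,0,1]],[[-3.1,0.8,-0.05],[0,0,1.4]],[[-4,1.02,-0.05],[0,0,1.8]],[[-4.35,1.11,-0.05],[0,0,1.95]],[[-4.35,1.11,-0.05],[0,0,1.95]],[[-4.35,1.11,-0.05],[0,0,1.95]],[[-4.35,1.11,-0.05],[0,0,1.95]]]'
python3 - <<'E'
from h import *
bot.get_image("top");s=bot.get_image("side")
m=[560.5,-260.3,-.33]
t=place(np.array([[0,8.,113.6]]),m)[0];go(t,np.pi/2-.33)
# refit meter with side view? overlay only
b=s.copy()
for P in ([[0,-35,105]],[[0,-50,105]],[[-75,-65,145]],[[75,-65,145]],[[-75,85,145]],[[75,85,145]],[[75,-65,35]],[[-75,160,145]],[[75,160,145]]):
    u=proj("side",place(np.array(P,float),m))[0];cv2.drawMarker(b,tuple(int(round(x)) for x in u),(255,0,0),cv2.MARKER_CROSS,4,1)
cv2.imwrite("pics/c4.png",cv2.resize(b[60:240,240:410,::-1],(567,600),interpolation=cv2.INTER_CUBIC))
E
```

```text
clock: 7.77
eef_pos: [565.2, -248.8, 240.5]
eef_rot: [-3.14, -0.003, 1.246]
ft_force: [0.3, 0.9, -0.1]
grip_width: 49.5
gripper_force: 41.6
shift [-0.119 -0.019  3.183] turn [-0.009 -0.021  0.059]
```

View pics/c4.png

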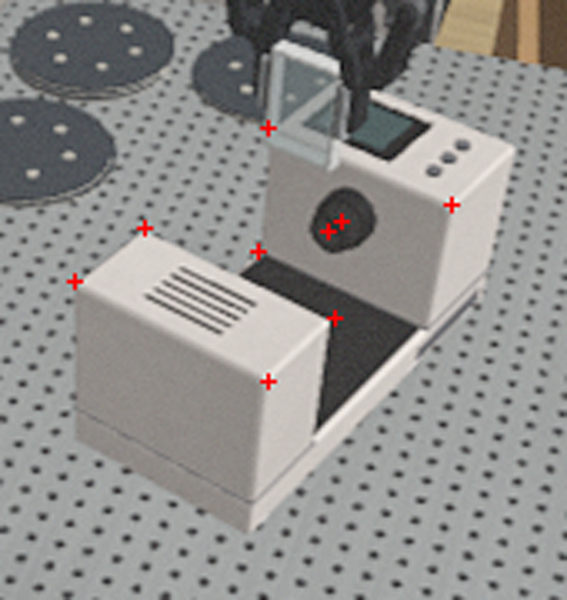

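The markers match the lamp corners on the left and the collar blob near (343,221), but the right corners look a few px off. The collar's own silhouette will settle the lateral position.

```bash
python3 - <<'E'
from h import *
z=np.load("m.npz");g=cv2.cvtColor(z["side"],cv2.COLOR_RGB2GRAY)
w=g[112:140,322:358];m=np.zeros(g.shape,np.uint8);m[112:140,322:358]=w<110
nl,L,st,ce=cv2.connectedComponentsWithStats(m)
k=L[128,341];print(st[k],ce[k]);m=(L==k).astype(np.float32)
a=np.linspace(0,2*np.pi,40)
cyl=lambda r,y0,y1:np.array([[r*np.cos(t),y,105+r*np.sin(t)] for t in a for y in(y0,y1)])
B=[cyl(21,-65,-50),cyl(17,-50,-35)]
from scipy.optimize import minimize
f=lambda q:np.abs(sil("side",B,[q[0]*10,q[1]*10,-.33])-m).sum()/m.sum()
r=minimize(f,[56.05,-26.03],method="Nelder-Mead",options=dict(initial_simplex=[[56.05,-26.03],[56.6,-26],[56,-25.4]]));p=r.x*10;print(p,r.fun,f([56.05,-26.03]))
d=p-[560.5,-260.3];c,s=np.cos(-.33),np.sin(-.33);print("meter-frame shift x,y",d@[c,s],d@[-s,c])
# yaw from top-view long edges of the meter mask
M=z["metertop"].astype(np.uint8);cs=cv2.findContours(M,0,1)[0];print(cv2.minAreaRect(max(cs,key=cv2.contourArea)))
# black floor patch of the base top (z=35), bounded by front edge of base: line fit
e=cv2.Canny(z["top"],60,150)
for l in cv2.HoughLinesP(e[165:295,325:505],1,np.pi/720,25,minLineLength=30,maxLineGap=4)[:,0]:
    q=onz("top",np.array(l).reshape(2,2)+[325,165],145 if 0 else 35);v=q[1]-q[0];print(l+[325,165,325,165],"yaw",round(((np.arctan2(-v[0],v[1])+np.pi/4)%(np.pi/2))-np.pi/4,3))
E
```

```text
[333 116  20  20 299] [342.29431438 125.72240803]
[ 559.77679656 -259.05677631] 0.05581103637814522 0.080267556
meter-frame shift x,y -1.0870390484057615 0.9417932161095284
((414.80517578125, 228.89108276367188), (161.54025268554688, 73.50995635986328), 17.622299194335938)
[370 250 483 286] yaw -0.33
[360 249 419 268] yaw -0.333
[358 174 389 184] yaw -0.335
[339 169 388 167] yaw 0.022
[481 287 499 222] yaw -0.336
[387 175 420 175] yaw -0.019
[325 167 326 241] yaw -0.017
[334 249 357 175] yaw -0.335
[367 288 410 287] yaw -0.001
[439 274 461 198] yaw -0.338
[435 206 477 205] yaw 0.003
[339 166 388 166] yaw -0.019
[371 253 458 280] yaw -0.322
[442 174 483 174] yaw -0.019
[327 241 348 174] yaw -0.335
[371 247 389 183] yaw -0.315
[460 206 502 220] yaw -0.345
[483 254 491 222] yaw -0.309
[435 188 467 188] yaw -0.02
[435 190 468 190] yaw -0.02
[370 249 400 259] yaw -0.343
[455 245 464 214] yaw -0.34
[435 189 476 189] yaw -0.02
[349 167 386 167] yaw -0.019
```

```bash
cat > g.py <<'E'
from h import *
import sys
m=[560,-259.8,-.333]
t=place(np.array([[0,float(sys.argv[1]),float(sys.argv[2])]]),m)[0];go(t,np.pi/2-.333)
o=bot.get_obs();d=np.array(o["eef_pos"])-[560,-259.8,0];c,s=np.cos(-.333),np.sin(-.333)
F=o["ft_force"];print("meter frame",d[:2]@[c,s],d[:2]@[-s,c],d[2],"Fx,Fy",F[:2]@np.array([c,s]),F[:2]@np.array([-s,c]),F[2])
E
python3 -m handwheel '[[[0,0,0],[0,0,0]],[[0,0,0],[0,0,0]]]'; python3 g.py 5 113.6
```

```text
clock: 8.03
eef_pos: [565.0, -250.3, 241.4]
eef_rot: [-3.142, -0.001, 1.245]
ft_force: [-0.0, -0.7, -0.5]
grip_width: 49.7
gripper_force: 41.6
shift [-0.144 -0.041  3.194] turn [-0.    -0.008  0.068]
meter frame 1.601618743520619 10.643407522837252 241.36527780872635 Fx,Fy 0.21374734341715737 -0.7067134474364004 -0.5133785574943487
```

```bash
python3 -m handwheel '[[[-0.14,-0.04,0.4],[0,0,0.07]],[[-0.14,-0.04,1],[0,0,0.07]],[[-0.14,-0.04,1.6],[0,0,0.07]],[[-0.14,-0.04,2.2],[0,0,0.07]],[[-0.14,-0.04,2.7],[0,0,0.07]],[[-0.14,-0.04,3.05],[0,0,0.07]],[[-0.14,-0.04,3.2],[0,0,0.07]],[[-0.14,-0.04,3.2],[0,0,0.07]],[[-0.14,-0.04,3.2],[0,0,0.07]],[[-0.14,-0.04,3.2],[0,0,0.07]]]'
python3 g.py -26 113.6
```

```text
clock: 8.87
eef_pos: [562.2, -257.1, 114.8]
eef_rot: [3.139, 0.0, 1.235]
ft_force: [0.5, 0.6, -0.0]
grip_width: 49.7
gripper_force: 41.6
shift [-0.731 -0.029  0.031] turn [ 0.027  0.003 -0.023]
meter frame 1.2342253486020627 3.234645000341899 114.8220650620805 Fx,Fy 0.2678423728969022 0.6951124549376076 -0.007371820205132162
```

```bash
python3 -m handwheel '[[[-0.2,-0.03,0.03],[0,0,0]],[[-0.4,-0.03,0.03],[0,0,0]],[[-0.55,-0.03,0.03],[0,0,0]],[[-0.65,-0.03,0.03],[0,0,0]],[[-0.65,-0.03,0.03],[0,0,0]],[[-0.65,-0.03,0.03],[0,0,0]],[[-0.65,-0.03,0.03],[0,0,0]]]'
python3 g.py -29 113.6
python3 - <<'E'
from h import *
t=bot.get_image("top");s=bot.get_image("side")
a=cv2.resize(t[150:300,330:500,::-1],(408,360),interpolation=cv2.INTER_CUBIC)
b=cv2.resize(s[50:200,240:410,::-1],(408,360),interpolation=cv2.INTER_CUBIC)
cv2.imwrite("pics/c5.png",np.hstack([a,b])[:,:800])
E
```

```text
clock: 9.45
eef_pos: [551.7, -280.5, 112.1]
eef_rot: [-3.142, -0.001, 1.235]
ft_force: [-0.0, -0.0, -1.0]
grip_width: 49.3
gripper_force: 41.6
shift [-0.168  0.026 -0.039] turn [-0.    -0.006 -0.024]
meter frame -1.0341236525816273 -22.278755804816434 112.05436982778507 Fx,Fy 0.005232098570234328 -0.021850223312318128 -1.0470987307030384
```

View pics/c5.png

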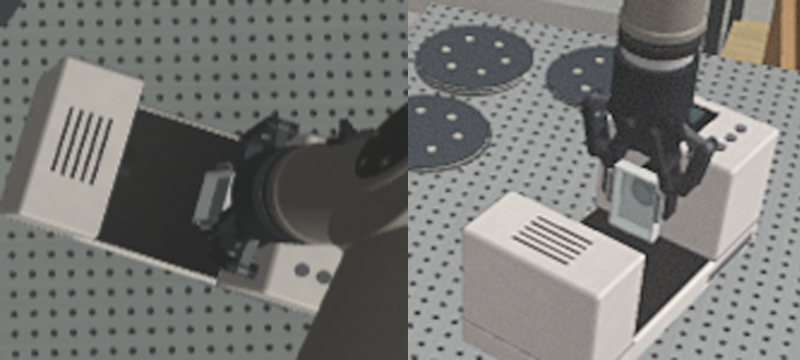

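The coupon is upright in front of the collar, which shows through it at side crop (636,188), with the housings clear. Now a slow press, watching the force.

```bash
python3 -m handwheel '[[[-0.03,0.01,-0.02],[0,0,0]],[[-0.06,0.015,-0.03],[0,0,0]],[[-0.09,0.015,-0.03],[0,0,0]],[[-0.12,0.015,-0.03],[0,0,0]],[[-0.12,0.015,-0.03],[0,0,0]],[[-0.12,0.015,-0.03],[0,0,0]],[[-0.12,0.015,-0.03],[0,0,0]],[[-0.12,0.015,-0.03],[0,0,0]]]'
python3 g.py -29 113.6
python3 -m handwheel '[[[-0.02,0,0],[0,0,0]],[[-0.04,0,0],[0,0,0]],[[-0.05,0,0],[0,0,0]],[[-0.05,0,0],[0,0,0]],[[-0.05,0,0],[0,0,0]],[[-0.05,0,0],[0,0,0]]]'
python3 g.py -29 113.6
```

```text
clock: 10.22
eef_pos: [550.6, -285.5, 113.3]
eef_rot: [-3.142, -0.0, 1.235]
ft_force: [-0.2, 0.5, 0.0]
grip_width: 49.5
gripper_force: 41.6
shift [-0.042  0.013 -0.008] turn [-0.    -0.001 -0.025]
meter frame -0.5187424198156537 -27.33585723053411 113.26191599128225 Fx,Fy -0.36770878830914505 0.39201407450024933 0.03085825997251268
clock: 10.72
eef_pos: [549.9, -287.4, 113.3]
eef_rot: [-3.142, -0.0, 1.235]
ft_force: [0.0, 0.4, -0.6]
grip_width: 49.1
gripper_force: 41.6
shift [ 0.01   0.013 -0.008] turn [-0.    -0.    -0.025]
meter frame -0.5255448073965469 -29.406346598060907 113.28811980346923 Fx,Fy -0.0938081382832456 0.382537397318668 -0.5757472818925234
```

Almost in contact; step in 1–2 mm increments.

```bash
for i in 1 2; do python3 -m handwheel '[[[-0.02,0.005,0],[0,0,0]],[[-0.04,0.005,0],[0,0,0]],[[-0.05,0.005,0],[0,0,0]],[[-0.05,0.005,0],[0,0,0]],[[-0.05,0.005,0],[0,0,0]],[[-0.05,0.005,0],[0,0,0]]]' >/dev/null; python3 g.py -35 113.6; done
```

```text
shift [-0.088  0.008 -0.007] turn [ 0.001  0.001 -0.026]
meter frame -0.29077126576259527 -31.482482834247342 113.33761437455709 Fx,Fy 1.1186676232804753 0.2777360284027296 -0.5207554311033222
shift [-0.052  0.006 -0.009] turn [-0.004 -0.007 -0.022]
meter frame -0.24425046627266428 -32.90592515306714 113.25798207259449 Fx,Fy -0.5187769227733388 2.5956298747310433 0.4924006629983467
```

```bash
for i in 1 2 3; do python3 -m handwheel '[[[-0.02,0,0],[0,0,0]],[[-0.035,0,0],[0,0,0]],[[-0.035,0,0],[0,0,0]],[[-0.035,0,0],[0,0,0]],[[-0.035,0,0],[0,0,0]]]' >/dev/null; python3 g.py -37 113.6|tail -1; done; python3 -c "
from h import *
o=bot.get_obs();print(o['eef_rot'],o['ft_torque'])"
```

```text
meter frame -0.2401963608981459 -34.50369537240156 113.22575414928181 Fx,Fy -0.8996732270459958 2.3631301422290107 0.5131939864390065
meter frame -0.2238513815017406 -35.966927960713825 113.22302936796002 Fx,Fy -1.53697126235858 3.96195138831129 0.945692288211785
meter frame -0.2099270354529157 -37.3146372041907 113.23849696143311 Fx,Fy -1.1123299313105066 4.037906418009338 1.1666411519719844
[-3.14135629e+00 -4.35152460e-04  1.23531539e+00] [ 1.01098412  0.03542806 -0.0390328 ]
```

```bash
for i in 1 2; do python3 -m handwheel '[[[-0.015,0,0],[0,0,0]],[[-0.02,0,0],[0,0,0]],[[-0.02,0,0],[0,0,0]],[[-0.02,0,0],[0,0,0]],[[-0.02,0,0],[0,0,0]]]' >/dev/null; python3 g.py -37 113.6|tail -1; done
```

```text
meter frame -0.20140885721100565 -37.67077608368078 113.23241114521235 Fx,Fy -2.0687219580059644 5.172293952401553 0.9457098939693082
meter frame -0.20628807588162246 -37.70508639565133 113.20780618892871 Fx,Fy -2.1023408046434753 5.477284969970148 1.2416642691551458
```

```bash
for i in 1 2; do python3 -m handwheel '[[[-0.02,0,0],[0,0,0]],[[-0.02,0,0],[0,0,0]],[[-0.02,0,0],[0,0,0]],[[-0.02,0,0],[0,0,0]]]' >/dev/null; python3 g.py -37 113.6|tail -1; done; python3 -m handwheel '[[[0,0,0],[0,0,0]],[[0,0,0],[0,0,0]],[[0,0,0],[0,0,0]],[[0,0,0],[0,0,0]],[[0,0,0],[0,0,0]],[[0,0,0],[0,0,0]]]';python3 g.py -37 113.6|tail -1
python3 - <<'E'
from h import *
for k in range(6): o=bot.get_obs();bot.get_image("top");print(np.round(o["ft_force"],1),np.round(o["eef_pos"],2))
E
```

```text
meter frame -0.20608056767056815 -37.767385101684035 113.19424036977951 Fx,Fy -2.0093311422222526 6.909806328673604 1.4441491158046726
meter frame -0.21042844581488937 -37.81443375256906 113.19282841563535 Fx,Fy -2.720047706573758 7.897172893131685 1.1530105873706864
clock: 14.97
eef_pos: [547.4, -295.4, 113.2]
eef_rot: [-3.141, -0.004, 1.237]
ft_force: [0.3, 8.1, 1.3]
grip_width: 49.5
gripper_force: 41.8
meter frame -0.24011104728170804 -37.76873131519857 113.1702455542124 Fx,Fy -2.389244248938162 7.7669562340541844 1.2882120979404181
[0.3 8.1 1.3] [ 547.43 -295.42  113.17]
[0.2 7.4 1.4] [ 547.47 -295.44  113.2 ]
[0.1 8.  1.4] [ 547.46 -295.44  113.21]
[0.9 8.4 1.5] [ 547.44 -295.46  113.2 ]
[0.2 8.1 2.6] [ 547.44 -295.43  113.19]
[0.9 8.8 1.6] [ 547.47 -295.43  113.2 ]
```

The position has stopped at −37.8 while the force rises steeply from about 5 to 8 N, so the collar is home. One check picture, then hand in.

```bash
python3 - <<'E'
from h import *
t=bot.get_image("top");s=bot.get_image("side")
a=cv2.resize(t[200:260,395:445,::-1],(300,360),interpolation=cv2.INTER_CUBIC)
b=cv2.resize(s[90:160,300:390,::-1],(463,360),interpolation=cv2.INTER_CUBIC)
cv2.imwrite("pics/c6.png",np.hstack([a,b]))
E
```

```text
(no output)
```

View pics/c6.png

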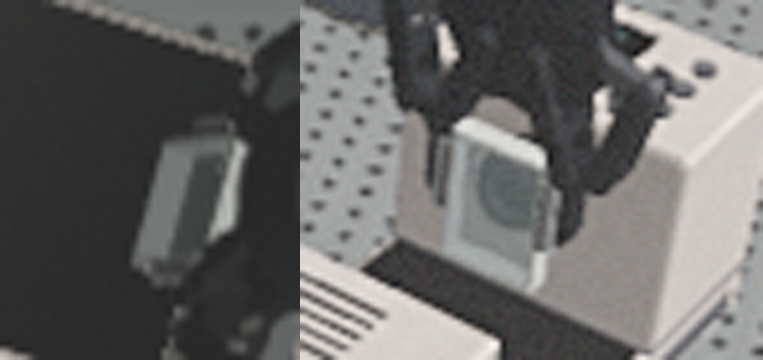

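```bash
python3 - <<'E'
from h import *
s=bot.get_image("side");S=8
b=cv2.resize(s[100:160,310:390],(640,480),interpolation=cv2.INTER_CUBIC)
m=[560,-259.8,-.333]
def dr(P,col):
    u=((proj("side",place(np.array(P,float),m))-[310,100]+.5)*S).astype(np.int32);cv2.polylines(b,[u],True,col,1)
a=np.linspace(0,2*np.pi,40)
for r,y,c in((17,-41,(255,0,0)),(21,-50,(255,160,0)),(21,-65,(255,255,0))): dr([[r*np.cos(t),y,105+r*np.sin(t)] for t in a],c)
for y,c in((-29,(0,255,0)),(-41,(0,0,255))): dr([[x,y,z] for x,z in((-25,70),(25,70),(25,140),(-25,140))],c)
cv2.imwrite("pics/c7.png",b[:,:,::-1])
E
```

```text
(no output)
```

View pics/c7.png

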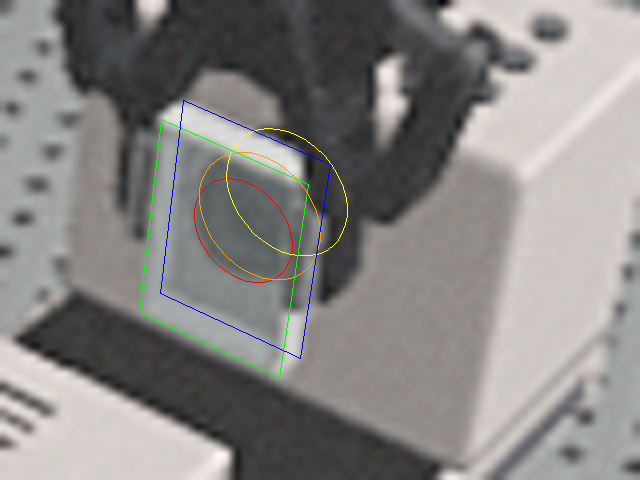

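The coupon outline and the dark collar (image about 245,230) both match the ideal overlay within 1–2 mm, so the coupon is centred and flat. Handing in.

```bash
python3 -c "
from bench import bot
print(bot.hand_in())"
```

```text
the job is handed in; nothing more can be done
None
```

The job is handed in with the arm still holding the coupon by its frosted edges, centred on the light path to within about 2 mm and pressed at about 8 N with the collar home against its stop, after about 16 s of the 50 s allowed.

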